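# Screw the terrine mould shut

### The job

The lid of the metal terrine mould stands open by nearly a centimetre: screw it fully down by turning its brass wing nut clockwise (seen from above), pushing the wings round with your fingertips stroke after stroke until the lid is closed on the rim and the nut turns no further. Only push the wings: pinch nothing and lift nothing, keep the mould where it stands, leave the other things alone, and finish clear of everything.

Things in the scene. Friction and masses are not known exactly. Their poses are not given: they have to be found in the camera images.
- mould: Steel box, 130 x 150 x 62 mm (its x, y, z; 191 mm in y over two side loops), loose on rubber feet, about 2.2 kg with lid and nut; a sideways push of more than about 10 N slides it. Origin: centre of its underside; z up, x away from the robot (yaw within 0.5 rad). A threaded brass post, 10 mm thick, stands on its z axis, its top 94 mm above the origin.
- wing_nut (a joint): Angle of the wing nut (rad), growing as it is turned clockwise seen from above; at the stop, 16.0, the lid lies closed on the rim. It starts 8 to 12 rad short of that. Every turn lowers nut, lid and handle together by 5 mm. It stays where it is left; about 2 N at a wing turns it.
- nut_axis (a point): Point on the upright axis of the brass wing nut, half-way up its wings, 22 mm above the lid's top. Two opposite upright wings, discs 21 mm across and 5 mm thick, reach from 9 to 30 mm from the axis. The hub is 21 mm across at its foot, 15 mm at its top, which lies 4.5 mm below this point; the post sticks up through it by up to 6 mm above this point (lid closed).
- handle_top (a point): Middle of the top of the arched bar handle on the lid, 14 mm above nut_axis and 36 mm from it to the mould's +x side. The bar is 8 mm thick, the arch 88 mm wide along the mould's y. No finger fits between handle and wings: push the wings round the other sides. The lid, 136 x 156 x 4 mm, slides only up and down on the mould.
- wing_end (a point): Outer end of one of the two wings, half-way up, 30 mm from the nut's axis; its direction from nut_axis tells how the wings stand. The other wing is opposite.
- salt: Grey-topped glass salt shaker, 44 mm across, 90 mm tall, origin under its centre. Leave alone.
- pepper: Grey-topped glass pepper shaker, 44 mm across, 90 mm tall, origin under its centre. Leave alone.
- spice: Spice jar with red cap, 45 mm across, 106 mm tall, origin under its centre. Leave alone.
- mug_1: Pale blue mug, 82 mm across, 106 mm tall, origin under its centre. Leave alone.
- mug_2: Pale blue mug, 82 mm across, 106 mm tall, origin under its centre. Leave alone.
- teaspoon_1: Steel teaspoon, 138 mm long, lying on the worktop. Leave alone.

How it is judged:
By the outcome, as a careful person would: the job done as asked, in the order asked, and still so for the second after the job is handed in, with the robot touching nothing.
It also fails if it takes over 67 s, if anything falls off the work surface, if the arm or the gripper's body presses on something with over 40 N, if the wrist force passes 120 N, or if a joint passes its speed limit or range.

### The arm

A 6-joint arm with a two-finger parallel gripper is mounted at the origin on a cart in front of the work surface, level with it; the furniture and walls round the work are solid. World frame = base frame: x ahead of the robot, y to its left, z up, the work surface at z = 0. Lengths are in mm, angles in rad, forces in N, time in s.
With the tool pointing down it reaches from about 350 to 875 mm from the base axis. Payload 4.2 kg.
Tool frame: the origin (TCP) lies midway between the tips of the shut fingers; the grasp point (between the pads) lies 19 mm behind it; z points along the fingers, y is the line along which they close (so a half turn about z gives the same grasp; the last joint's range is limited). The gripper opens to 85 mm and grips with 20 to 120 N. Pads are 22 mm wide; open, the fingers measure 114 mm over their backs; the gripper's body (76 mm by 85 mm) begins 54 mm behind the grasp point. The pads swing forward as they close: fully open they stand 13 mm farther back than shut.
Start: joints at [1.549, 0.385, 0.008, 0, -1.194, -0.259], TCP at [173.171, 600.509, 231.312] pointing down, gripper open.
Joint ranges: [-3.14, 3.14], [-1.21, 2.06], [-1.07, 1.41], [-3.16, 2.05], [-2.99, -0.16], [-3.1, 3.1]. Speed limits (rad/s): [2.79, 2.79, 3.14, 3.14, 3.14, 3.14].

### API

Orientations are given as a unit quaternion [x, y, z, w].
In Python, from bench import read_state, get_image, job_done gives the robot as it stands.
- The arm moves only by the shell command python3 -m jog 'ROWS'. ROWS is JSON, a list of rows, each a list of 3 entries, a list of its own where there are three numbers: the shift along the world's x, y, z scaled (see below), then the turn, a rotation vector about the world's x, y, z scaled (see below), then the gripper's target within -1 to 1 (shut at 1, half-way at 0, fully open at -1). In form: [[[x, y, z], [wx, wy, wz], claw], ...]. A call has 1 to 20 rows; each row is the pose to reach, as a shift and turn from the pose commanded when the call began; what a row does not reach only later rows make up. The controller multiplies each number of a shift by 10 cm and each number of a turn by 120 degrees. A row lasts 1/10 s, in which the tool goes at most 50 mm and 8.59 degrees, less where a joint would pass 70% of its speed; a pose out of reach is approached as far as the arm can. A call with a number of a shift or a turn outside -1 to 1 is refused whole. A call with a gripper value outside its range is refused whole. The fingers move at their own pace and stop on an object; the grip force is fixed at half the most. Time passes only in rows, so rows that repeat a pose let the fingers close. It gives the time, the measured TCP pose, the force, the opening and the grip force at its end, in the units of the state.
- read_state(): the state, without advancing time (a new reading comes with each control period).
- get_image(name): name is "scene" or "side" or "wrist"; returns a dict with "frame" (400x640x3 uint8, red, green, blue), "range_z" (400x640 float32, mm along the optical axis (not along the pixel's ray), 0 where there is no reading), "fx", "fy", "cx", "cy" (pixels), "R" (3x3) and "t" (3): a world point X has camera coordinates R X + t. Camera axes: x right, y down, z forward; pixel columns grow to the right and rows downward; lengths in mm; the calibration is good to about 2 mm. A picture is of the moment at which its call begins.
- job_done(): hands the job in; it is judged then, once.
The state is a dict: "clock": time; "joints": joint angles; "joint_vel": joint speeds; "joint_efforts": joint torques, N m; "position": TCP position; "ee_rot": TCP orientation; "contact_force": force on the tool from outside, world axes, zero at the start; "wrist_torque": the same for the moment, N m; "gripper_width": finger opening in mm; "grasp_force": force on a finger pad.
Only numpy, scipy, OpenCV 4.12 (cv2) and the standard library are available. Lean on these libraries where they do the work, as an engineer would, in place of code of your own. Each camera call takes 0.05 s, during which the arm holds its last target. There are 200 camera calls.

## Working session

There is one attempt and no reset: what is moved stays moved. The work goes in short steps, Python scripts to look and compute and a shell command to move; the robot and the scene stay as the last step left them, time stands still between calls to the robot, and variables do not carry over. Pictures are saved under pics/ and viewed, at most 10 in all, crops included, and the job is handed in when it is done.

```bash
mkdir -p pics; ls
cat > h.py <<'E'
import numpy as np,cv2
from bench import *
def save(n,f,crop=None,s=1):
    im=get_image(n); a=im["frame"][:,:,::-1]
    if crop: a=a[crop[1]:crop[3],crop[0]:crop[2]]
    cv2.imwrite(f"pics/{f}.png",cv2.resize(a,None,fx=s,fy=s)); np.savez(f"pics/{f}.npz",**im); return im
def cloud(im):
    z=im["range_z"]; v,u=np.mgrid[:400,:640]
    P=np.stack([(u-im["cx"])/im["fx"]*z,(v-im["cy"])/im["fy"]*z,z],-1)
    W=(P-im["t"])@im["R"]; W[z==0]=np.nan; return W
E
python3 - <<'E'
from h import *
s=read_state();print(s)
a=save("scene","a")
b=save("side","b")
A=cv2.imread("pics/a.png");B=cv2.imread("pics/b.png")
cv2.imwrite("pics/ab.png",cv2.resize(np.vstack([A,B]),(480,600)))
for i in (a,b):print(i["R"],-i["R"].T@i["t"])
E
```

```text
pics
{'clock': 0.0, 'joints': array([ 1.54858569e+00,  3.85535450e-01,  6.57632002e-03, -5.12699804e-04,
       -1.19401856e+00, -2.58615366e-01]), 'joint_vel': array([-0.00085816,  0.00050777, -0.00038518,  0.00088835, -0.00114313,
        0.0012045 ]), 'joint_efforts': array([-2.20485908e-04, -3.92290306e+01,  1.88400882e+01,  4.18616518e+00,
       -4.55741669e-03, -2.01201338e-06]), 'position': array([173.02452008, 599.93265287, 230.21293854]), 'ee_rot': array([ 9.90144423e-01, -1.40045622e-01, -1.07981348e-04,  1.11117050e-03]), 'contact_force': array([ 0.06430894,  0.06505957, -0.15748222]), 'wrist_torque': array([ 0.03267824, -0.00382526,  0.01397187]), 'grasp_force': 0.0, 'gripper_width': 85.59835210714432}
[[-0.65649739 -0.75419173 -0.01435262]
 [-0.51546235  0.46242106 -0.72143283]
 [ 0.55073563 -0.46622054 -0.69233567]] [-272.66695951  682.34571859 1111.95400067]
[[-0.92564214 -0.3783927  -0.00236634]
 [-0.18796387  0.46521562 -0.86501099]
 [ 0.3284147  -0.80024584 -0.50174734]] [170.61515588 906.79379778 664.47597059]
```

View pics/a.png

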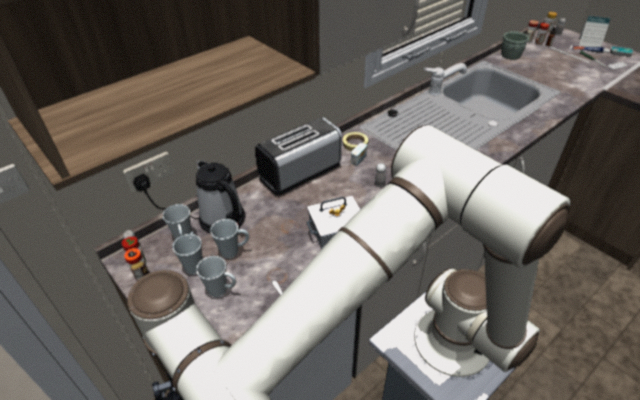

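View pics/b.png

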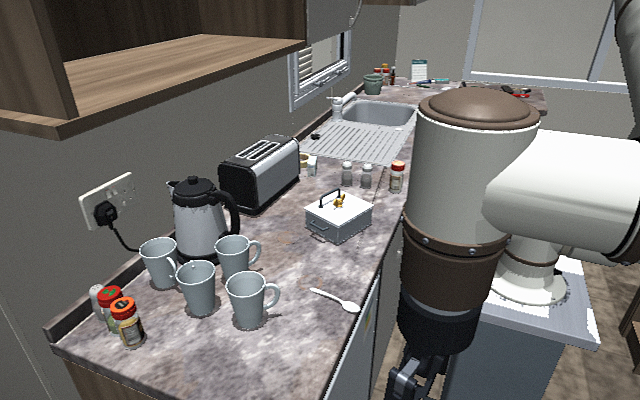

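The side view shows the mould at about (340,215), its handle at (330,197) and the nut at (340,200). The shakers and spice jar are behind it at (347–397,175), and the spoon is at (335,300).

Run:
```python
from h import *
for f,c in (("b",(295,180,385,250)),("a",(295,190,370,250))):
    im=dict(np.load(f"pics/{f}.npz")); W=cloud(im); a=im["frame"].astype(int)
    x0,y0,x1,y1=c; w=W[y0:y1,x0:x1].reshape(-1,3); col=a[y0:y1,x0:x1].reshape(-1,3)
    k=(w[:,2]>60)&(w[:,2]<90); L=w[k].astype(np.float32); print(f,k.sum(),np.median(L,0))
    zh=np.histogram(w[:,2],bins=np.arange(50,120,4)); print(zh)
    r=cv2.minAreaRect(L[:,:2]); print("rect",r)
    br=(col[:,0]-col[:,2]>50)&(w[:,2]>60); print("brass",br.sum(),w[br].mean(0),w[br].min(0),w[br].max(0))
    dk=(w[:,2]>95)&(w[:,2]<140)&(col.sum(1)<200); print("handle",w[dk].mean(0),w[dk].min(0),w[dk].max(0))
a=cv2.imread("pics/b.png")[180:250,290:390];cv2.imwrite("pics/bc.png",cv2.resize(a,None,fx=6,fy=6,interpolation=2))
```

```text
b 1307 [492.66367  -28.796501  71.133125]
(array([ 76,  77,  96,   6, 193, 988,  23,  13,  18,  23,  25,  18,  27,
        30,  27,   0,   0]), array([ 50,  54,  58,  62,  66,  70,  74,  78,  82,  86,  90,  94,  98,
       102, 106, 110, 114, 118]))Traceback (most recent call last):
  File "<stdin>", line 7, in <module>
cv2.error: OpenCV(4.12.0) /io/opencv/modules/imgproc/src/convhull.cpp:143: error: (-215:Assertion failed) total >= 0 && (depth == CV_32F || depth == CV_32S) in function 'convexHull'
```

```bash
python3 -m jog '[[[0,0,0.45],[0,0,0],1],[[0.2,-0.44,0.7],[0,0,0],1],[[0.42,-0.88,0.7],[0,0,0],1]]'
python3 -m jog '[[[0.21,-0.44,0],[0,0,0],1],[[0.42,-0.88,0],[0,0,0],1]]'
python3 -m jog '[[[0.21,-0.44,0],[0,0,0],1],[[0.42,-0.88,0],[0,0,0],1]]'
python3 -m jog '[[[0.21,-0.44,0],[0,0,0],1],[[0.42,-0.88,0],[0,0,0],1]]'
python3 -m jog '[[[0.21,-0.44,0],[0,0,0],1],[[0.42,-0.88,0],[0,0,0],1]]'
python3 -m jog '[[[0.21,-0.44,0],[0,0,0],1],[[0.42,-0.88,0],[0,0,0],1]]'
python3 -m jog '[[[0.21,-0.44,0],[0,0,0],1],[[0.42,-0.88,0],[0,0,0],1],[[0.42,-0.88,0],[0,0,0],1],[[0.42,-0.88,0],[0,0,0],1],[[0.42,-0.88,0],[0,0,0],1]]'
python3 - <<'E'
from h import *
im=save("wrist","c"); print(im["R"],-im["R"].T@im["t"],im["fx"],read_state()["joints"])
E
```

```text
clock: 0.4
position: [214.1, 516.7, 304.0]
ee_rot: [0.99, -0.139, 0.001, -0.003]
contact_force: [1.3, 0.6, 1.1]
gripper_width: 44.5
grasp_force: 0.0
clock: 0.6
position: [256.1, 425.4, 300.9]
ee_rot: [0.99, -0.14, -0.0, 0.0]
contact_force: [1.1, 1.1, 0.3]
gripper_width: 12.1
grasp_force: 0.0
clock: 0.8
position: [298.0, 337.2, 300.9]
ee_rot: [0.99, -0.14, -0.0, 0.0]
contact_force: [0.5, -0.1, 0.3]
gripper_width: 0.1
grasp_force: 0.0
clock: 1.0
position: [339.9, 249.2, 301.1]
ee_rot: [0.99, -0.14, -0.0, -0.0]
contact_force: [1.3, -0.0, -0.6]
gripper_width: -0.1
grasp_force: 0.0
clock: 1.2
position: [381.8, 161.3, 301.2]
ee_rot: [0.99, -0.14, 0.0, -0.0]
contact_force: [1.4, 0.3, -0.7]
gripper_width: -0.2
grasp_force: 0.0
clock: 1.4
position: [423.9, 73.3, 301.2]
ee_rot: [0.99, -0.14, 0.0, -0.0]
contact_force: [1.1, 0.4, -0.0]
gripper_width: -0.0
grasp_force: 0.0
clock: 1.9
position: [465.3, -12.2, 300.9]
ee_rot: [0.99, -0.14, -0.0, -0.0]
contact_force: [0.2, 0.3, 0.3]
gripper_width: 0.6
grasp_force: 0.0
[[-2.76499524e-01 -9.61014049e-01  1.07212791e-04]
 [-9.21194234e-01  2.65074487e-01  2.84845045e-01]
 [-2.73768509e-01  7.86607554e-02 -9.58573570e-01]] [536.34742313 -32.56124893 443.00539084] 337.16167055795853 [ 3.25038574e-01  6.13544962e-02 -2.41008414e-01 -2.50521413e-04
 -1.26865564e+00  9.66791998e-01]
```

View pics/c.png

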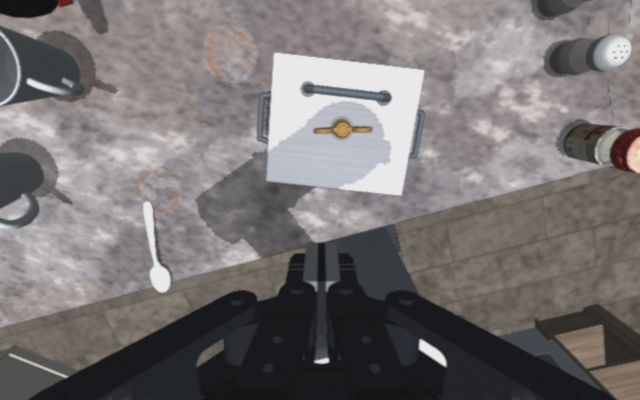

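The wrist view shows the nut at (342,129), with wing ends at (315,130) and (371,128). The handle feet are at (307,89) and (387,97), and the lid corners at about (274,53), (424,70), (403,195) and (267,182).

Run:
```python
from h import *
im=dict(np.load("pics/c.npz")); W=cloud(im); a=im["frame"].astype(int)
s=np.s_[40:210,250:440]; w=W[s].reshape(-1,3);col=a[s].reshape(-1,3)
L=w[(w[:,2]>63)&(w[:,2]<82)]; print(len(L),np.median(L,0)); 
r=cv2.minAreaRect(np.ascontiguousarray(L[:,:2],np.float32));print("lid",r)
for n,m in (("brass",(col[:,0]-col[:,2]>60)&(w[:,2]>60)),("handle",(w[:,2]>100)&(col.max(1)<140))):
    p=w[m];print(n,len(p),p.mean(0),np.percentile(p,[1,99],0))
    t=p[p[:,2]>p[:,2].max()-6] if n=="handle" else p
    c,e,ang=cv2.minAreaRect(np.ascontiguousarray(t[:,:2],np.float32));print(c,e,ang)
    q=t[:,:2]-t[:,:2].mean(0);u=np.linalg.svd(q,full_matrices=False)[2][0];print("dir",np.degrees(np.arctan2(u[1],u[0])),np.percentile(q@u,[0,100]),t[:,2].max())
print("table",np.nanmedian(W[60:150,150:240].reshape(-1,3)[:,2]), "handle/lid z")
# fingertips
f=W[240:300,280:360]; print(np.nanmin(f[...,2]))
```

```text
17151 [504.22296014 -44.59389821  72.1020245 ]
lid ((500.805908203125, -45.346099853515625), (156.243896484375, 136.2126922607422), 67.69734954833984)
brass 315 [501.40933651 -44.92911456  96.02159854] [[494.12768727 -70.19009285  87.7855901 ]
 [508.53490588 -19.73347007 105.17053781]]
(501.0950927734375, -45.18788528442383) (53.86571502685547, 14.170165061950684) 72.33168029785156
dir 75.57668100259939 [-27.31875914  26.66716216] 106.50399508082968
handle 694 [532.51008118 -58.00305326 106.5087756 ] [[497.39304742 -95.98498091 100.19936729]
 [550.46321289 -20.52983542 109.32126249]]
(534.1044921875, -59.033695220947266) (75.44087219238281, 7.690199851989746) 67.82971954345703
dir -112.39869099192097 [-37.72547779  37.71555016] 110.00003428718347
table -0.5184334590914546 handle/lid z
-907.66020668623
```

```bash
python3 -m jog '[[[0.08,-0.08,-0.45],[0,0,-0.052],1],[[0.165,-0.155,-0.9],[0,0,-0.052],1],[[0.165,-0.155,-1],[0,0,-0.052],1]]'
python3 -m jog '[[[0,0,-0.4],[0,0,0],1],[[0,0,-0.75],[0,0,0],1],[[0,0,-0.75],[0,0,0],1],[[0,0,-0.75],[0,0,0],1],[[0,0,-0.75],[0,0,0],1]]'
cat >> h.py <<'E'
C=np.array([501.,-45.3]);yaw=np.radians(-22.3);X=np.array([np.cos(yaw),np.sin(yaw)]);Y=np.array([-X[1],X[0]])
def plan(cmd,angs,r=26):
    "row offsets (units of 10 cm) from commanded xy through polar mould angles"
    for d in angs:
        t=np.radians(d);p=C+r*(np.cos(t)*X+np.sin(t)*Y);print(d,np.round((p-np.array(cmd))/100,2 if 0 else 3))
E
python3 - <<'E'
from h import *
s=read_state();print(s["position"],s["joints"])
plan(s["position"][:2],[160,150,135,120,105,90,80,72,65])
im=save("wrist","d")
E
```

```text
clock: 2.25
position: [479.4, -27.5, 196.8]
ee_rot: [0.981, -0.193, -0.004, 0.001]
contact_force: [-1.2, 0.1, -0.8]
gripper_width: 0.3
grasp_force: 0.0
clock: 2.75
position: [484.2, -27.3, 128.8]
ee_rot: [0.981, -0.193, 0.002, -0.001]
contact_force: [0.5, 0.3, 0.5]
gripper_width: -0.0
grasp_force: 0.0
[484.17172929 -27.28863389 128.84446008] [ 0.28002388  0.25343083 -0.47580381  0.0010883  -0.83655841  0.90215732]
160 [-0.024 -0.005]
150 [0.009 0.026]
135 [0.068 0.06 ]
120 [0.133 0.078]
105 [0.201 0.078]
90 [0.267 0.06 ]
80 [0.307 0.04 ]
72 [0.336 0.018]
65 [ 0.359 -0.004]
```

View pics/d.png

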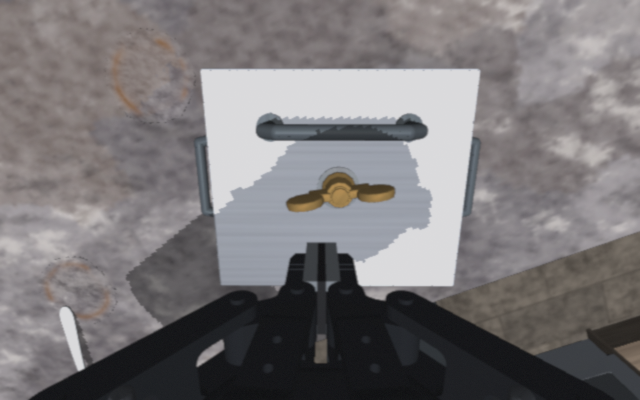

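The wrist view shows the nut at (340,190), with wing ends at (290,202) and (393,192). The fingertip is at (321,245), clear on the near side and about 15 mm wide. I'll lower it, then make the first partial stroke.

```bash
python3 -m jog '[[[-0.02,0,-0.18],[0,0,0],1],[[-0.02,0,-0.355],[0,0,0],1],[[-0.02,0,-0.355],[0,0,0],1],[[-0.02,0,-0.355],[0,0,0],1]]'
python3 - <<'E'
from h import *
im=dict(np.load("pics/d.npz")); W=cloud(im); a=im["frame"].astype(int)
m=(a[...,0]-a[...,2]>60)&(W[...,2]>60);m[:150]=0;m[230:]=0
p=W[m];print(len(p),np.percentile(p,[1,50,99],0)); print(cv2.minAreaRect(p[:,:2].astype(np.float32)))
t=p[p[:,2]>98];print(cv2.minAreaRect(t[:,:2].astype(np.float32)))
L=W[70:285,200:480].reshape(-1,3);L=L[(L[:,2]>63)&(L[:,2]<82)];print(np.median(L,0),cv2.minAreaRect(L[:,:2].astype(np.float32)))
s=read_state();print(s["position"],s["contact_force"])
plan(s["position"][:2],[160,150,135,120,105,90,80,72,65])
E
```

```text
clock: 3.2
position: [481.3, -28.0, 92.1]
ee_rot: [0.981, -0.193, 0.001, -0.0]
contact_force: [-0.7, 0.6, 0.7]
gripper_width: 0.1
grasp_force: 0.0
886 [[494.23727794 -69.91023571  88.68560936]
 [502.04158494 -45.20793176  93.53635213]
 [508.28210677 -20.28015385 105.10539454]]
((500.9109191894531, -45.24745178222656), (52.28458786010742, 13.883790969848633), 63.639713287353516)
((501.3409729003906, -45.33002471923828), (53.75352478027344, 4.099224090576172), 75.82951354980469)
[510.7045571  -50.81237556  72.10350643] ((500.9575500488281, -45.15167999267578), (156.3145294189453, 134.25091552734375), 67.86507415771484)
[481.26910518 -27.99753777  92.09763976] [-0.74352047  0.55514944  0.65295637]
160 [0.005 0.002]
150 [0.038 0.033]
135 [0.097 0.067]
120 [0.162 0.085]
105 [0.23  0.085]
90 [0.296 0.068]
80 [0.336 0.047]
72 [0.365 0.025]
65 [0.388 0.003]
```

```bash
python3 -m jog '[[[0.04,0.03,0],[0,0,0],1],[[0.1,0.065,0],[0,0,0],1],[[0.16,0.085,0],[0,0,0],1],[[0.23,0.085,0],[0,0,0],1],[[0.295,0.07,0],[0,0,0],1],[[0.335,0.045,0],[0,0,0],1],[[0.365,0.025,0],[0,0,0],1],[[0.385,0.005,0],[0,0,0],1],[[0.385,0.005,0],[0,0,0],1],[[0.385,0.005,0],[0,0,0],1]]'
python3 -m jog '[[[-0.02,0,0.35],[0,0,0],1],[[-0.18,-0.25,0.35],[0,0,0],1],[[-0.35,-0.5,0.35],[0,0,0],1],[[-0.35,-0.5,0.35],[0,0,0],1],[[-0.35,-0.5,0.35],[0,0,0],1],[[-0.35,-0.5,0.35],[0,0,0],1]]'
python3 - <<'E'
from h import *
s=read_state();print(s["position"]);plan(s["position"][:2],[-85])
im=save("wrist","e",(160,40,500,300),2);W=cloud(im);a=im["frame"].astype(int)
m=(a[...,0]-a[...,2]>60)&(W[...,2]>60);m[300:]=0
p=W[m];t=p[(p[:,2]>p[:,2].max()-7)];print(p[:,2].max(),cv2.minAreaRect(t[:,:2].astype(np.float32)))
L=W.reshape(-1,3);L=L[(L[:,2]>60)&(L[:,2]<82)&(abs(L[:,0]-501)<70)&(abs(L[:,1]+45)<80)];print(np.median(L,0),cv2.minAreaRect(L[:,:2].astype(np.float32)))
E
```

```text
clock: 4.2
position: [519.7, -27.7, 91.0]
ee_rot: [0.981, -0.194, 0.001, -0.0]
contact_force: [-0.6, 1.1, -1.6]
gripper_width: -0.0
grasp_force: 0.5
clock: 4.8
position: [484.8, -77.5, 126.1]
ee_rot: [0.981, -0.193, 0.001, -0.0]
contact_force: [-1.0, 0.4, 0.4]
gripper_width: -0.0
grasp_force: 0.0
[484.75433484 -77.45987112 126.09756644]
-85 [0.085 0.073]
104.81864920514167 ((502.1595458984375, -45.358707427978516), (4.479548454284668, 54.9124870300293), 89.36842346191406)
[512.17818481 -50.37976032  71.04754819] ((506.4244384765625, -46.414093017578125), (159.58248901367188, 128.3492889404297), 76.6500244140625)
```

View pics/e.png

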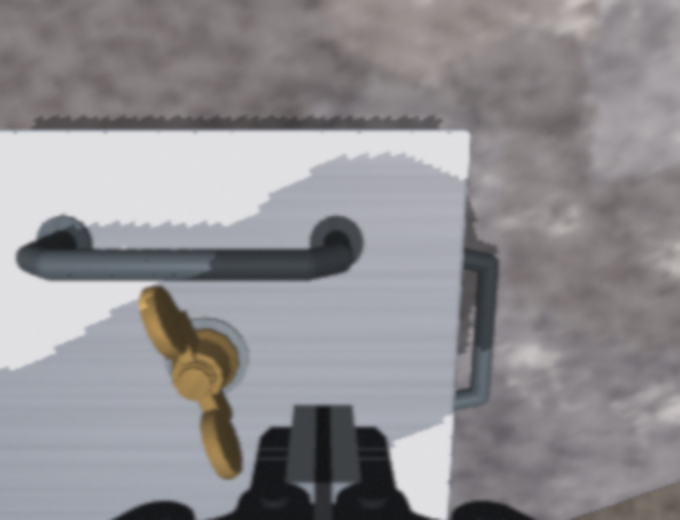

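Stroke 1 worked: the wings are now at 22° and −158° in the mould frame, the lid is down 1 mm and the mould hasn't moved. Next is a full stroke.

```bash
python3 -m jog '[[[0.085,0.07,0],[0,0,0],1],[[0.085,0.07,-0.18],[0,0,0],1],[[0.085,0.07,-0.355],[0,0,0],1],[[0.085,0.07,-0.355],[0,0,0],1],[[0.085,0.07,-0.355],[0,0,0],1]]'
python3 - <<'E'
from h import *
s=read_state();print(s["position"],s["contact_force"])
plan(s["position"][:2],range(-85,-296,-15))
E
```

```text
clock: 5.35
position: [493.1, -70.1, 90.2]
ee_rot: [0.981, -0.193, -0.0, 0.0]
contact_force: [-0.8, -0.1, 0.2]
gripper_width: 0.0
grasp_force: 0.0
[493.05305738 -70.1346157   90.17699453] [-0.78159197 -0.08895266  0.19516286]
-85 [0.002 0.   ]
-100 [-0.059  0.029]
-115 [-0.112  0.072]
-130 [-0.151  0.127]
-145 [-0.174  0.191]
-160 [-0.18   0.259]
-175 [-0.169  0.326]
-190 [-0.14   0.387]
-205 [-0.097  0.439]
-220 [-0.041  0.479]
-235 [0.022 0.502]
-250 [0.09  0.508]
-265 [0.157 0.497]
-280 [0.218 0.468]
-295 [0.271 0.425]
```

```bash
python3 -m jog '[[[-0.06,0.03,0],[0,0,0],1],[[-0.11,0.07,0],[0,0,0],1],[[-0.15,0.125,0],[0,0,0],1],[[-0.175,0.19,0],[0,0,0],1],[[-0.18,0.26,0],[0,0,0],1],[[-0.17,0.325,0],[0,0,0],1],[[-0.14,0.385,0],[0,0,0],1],[[-0.095,0.44,0],[0,0,0],1],[[-0.04,0.48,0],[0,0,0],1],[[0.02,0.5,0],[0,0,0],1],[[0.09,0.51,0],[0,0,0],1],[[0.155,0.5,0],[0,0,0],1],[[0.22,0.47,0],[0,0,0],1],[[0.27,0.425,0],[0,0,0],1],[[0.27,0.425,0],[0,0,0],1],[[0.27,0.425,0],[0,0,0],1]]'
python3 -m jog '[[[-0.02,0,0.35],[0,0,0],1],[[-0.14,-0.21,0.35],[0,0,0],1],[[-0.27,-0.425,0.35],[0,0,0],1],[[-0.27,-0.425,0.35],[0,0,0],1],[[-0.27,-0.425,0.35],[0,0,0],1],[[-0.27,-0.425,0.35],[0,0,0],1]]'
cat >> h.py <<'E'
def look(f):
    s=read_state();print(s["position"],s["contact_force"])
    im=save("wrist",f);W=cloud(im);a=im["frame"].astype(int)
    m=(a[...,0]-a[...,2]>60)&(W[...,2]>60)&(np.hypot(W[...,0]-501,W[...,1]+45.3)<40)
    p=W[m];t=p[(p[:,2]>p[:,2].max()-7)];c,e,g=cv2.minAreaRect(t[:,:2].astype(np.float32));g+=90*(e[1]>e[0])
    print("nut",p[:,2].max(),c,e,"wing mould deg",(g+22.3)%180)
    L=W.reshape(-1,3);L=L[(L[:,2]>60)&(L[:,2]<76)&(abs(L[:,0]-501)<60)&(abs(L[:,1]+45)<60)];print("lid",np.median(L,0)[2])
E
python3 - <<'E'
from h import *
look("f")
E
```

```text
clock: 6.95
position: [521.2, -28.2, 90.9]
ee_rot: [0.981, -0.194, 0.002, -0.001]
contact_force: [0.9, 0.2, 0.9]
gripper_width: 0.2
grasp_force: 0.4
clock: 7.55
position: [493.0, -70.4, 125.5]
ee_rot: [0.981, -0.193, 0.001, -0.0]
contact_force: [-0.4, -0.2, 0.5]
gripper_width: 0.2
grasp_force: 0.0
[492.9993124  -70.42901614 125.45797566] [-0.35784319 -0.20419367  0.45313696]
nut 101.63160576544814 (505.31427001953125, -45.91392517089844) (7.708800315856934, 47.656982421875) wing mould deg 21.2125213623047
lid 68.55392237065642
```

The nut turned half a turn and the lid dropped 2.5 mm. At least 3.5 rad remain, so another full stroke is safe.

```bash
python3 -m jog '[[[0,0,-0.19],[0,0,0],1],[[0,0,-0.38],[0,0,0],1],[[0,0,-0.38],[0,0,0],1],[[0,0,-0.38],[0,0,0],1]]'
python3 -m jog '[[[-0.06,0.03,0],[0,0,0],1],[[-0.11,0.07,0],[0,0,0],1],[[-0.15,0.125,0],[0,0,0],1],[[-0.175,0.19,0],[0,0,0],1],[[-0.18,0.26,0],[0,0,0],1],[[-0.17,0.325,0],[0,0,0],1],[[-0.14,0.385,0],[0,0,0],1],[[-0.095,0.44,0],[0,0,0],1],[[-0.04,0.48,0],[0,0,0],1],[[0.02,0.5,0],[0,0,0],1],[[0.09,0.51,0],[0,0,0],1],[[0.155,0.5,0],[0,0,0],1],[[0.22,0.47,0],[0,0,0],1],[[0.27,0.425,0],[0,0,0],1],[[0.27,0.425,0],[0,0,0],1],[[0.27,0.425,0],[0,0,0],1]]'
python3 -m jog '[[[-0.02,0,0.35],[0,0,0],1],[[-0.14,-0.21,0.35],[0,0,0],1],[[-0.27,-0.425,0.35],[0,0,0],1],[[-0.27,-0.425,0.35],[0,0,0],1],[[-0.27,-0.425,0.35],[0,0,0],1],[[-0.27,-0.425,0.35],[0,0,0],1]]'
python3 - <<'E'
from h import *
look("g")
E
```

```text
clock: 8.0
position: [492.7, -70.3, 87.2]
ee_rot: [0.981, -0.193, -0.0, 0.0]
contact_force: [0.4, -0.4, 0.7]
gripper_width: -0.2
grasp_force: 0.0
clock: 9.6
position: [521.1, -28.2, 87.8]
ee_rot: [0.981, -0.194, 0.002, -0.001]
contact_force: [0.8, 1.0, 1.2]
gripper_width: -0.1
grasp_force: 0.3
clock: 10.2
position: [493.0, -70.5, 122.5]
ee_rot: [0.981, -0.193, 0.001, -0.0]
contact_force: [-0.0, 0.1, -1.5]
gripper_width: -0.0
grasp_force: 0.0
[493.04180457 -70.4545497  122.47434345] [-0.03998445  0.06838054 -1.4881511 ]
nut 99.56494920216726 (505.2204284667969, -45.013519287109375) (48.38140869140625, 10.104231834411621) wing mould deg 28.69998722076416
lid 66.04818699054198
```

View pics/g.png

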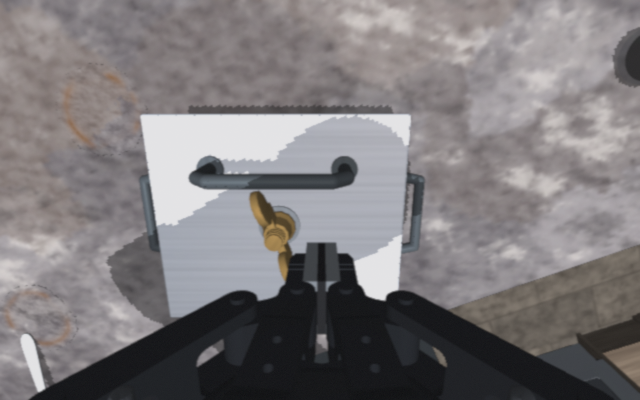

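The lid is close to closed, with about 0.4–1 rad left. The wings are at (258,208) and (285,265), and the mould hasn't moved. I'll make the last stroke in small steps and watch the force.

```bash
python3 -m jog '[[[0,0,-0.19],[0,0,0],1],[[0,0,-0.37],[0,0,0],1],[[0,0,-0.37],[0,0,0],1],[[0,0,-0.37],[0,0,0],1]]' | sed -n 2p
python3 -m jog '[[[-0.06,0.03,0],[0,0,0],1],[[-0.11,0.07,0],[0,0,0],1],[[-0.15,0.125,0],[0,0,0],1],[[-0.15,0.125,0],[0,0,0],1],[[-0.15,0.125,0],[0,0,0],1]]' | sed -n '2p;4p'
python3 - <<'E'
from h import *
s=read_state();plan(s["position"][:2],range(-130,-240,-5))
E
```

```text
position: [492.8, -70.4, 85.2]
position: [477.1, -57.9, 85.5]
contact_force: [0.2, -0.4, 1.5]
-130 [0.009 0.005]
-135 [-0.001  0.026]
-140 [-0.009  0.047]
-145 [-0.015  0.069]
-150 [-0.019  0.091]
-155 [-0.021  0.114]
-160 [-0.021  0.136]
-165 [-0.019  0.159]
-170 [-0.015  0.181]
-175 [-0.009  0.203]
-180 [-0.002  0.225]
-185 [0.008 0.245]
-190 [0.019 0.265]
-195 [0.032 0.284]
-200 [0.046 0.301]
-205 [0.062 0.317]
-210 [0.08  0.332]
-215 [0.098 0.345]
-220 [0.118 0.356]
-225 [0.138 0.366]
-230 [0.16  0.374]
-235 [0.182 0.38 ]
```

```bash
python3 -m jog '[[[0,0.025,0],[0,0,0],1],[[0,0.025,0],[0,0,0],1],[[0,0.025,0],[0,0,0],1]]' | sed -n '2p;4p'
python3 -m jog '[[[-0.01,0.02,0],[0,0,0],1],[[-0.01,0.02,0],[0,0,0],1],[[-0.01,0.02,0],[0,0,0],1]]' | sed -n '2p;4p'
python3 -m jog '[[[-0.005,0.02,0],[0,0,0],1],[[-0.005,0.02,0],[0,0,0],1],[[-0.005,0.02,0],[0,0,0],1]]' | sed -n '2p;4p'
python3 -m jog '[[[-0.005,0.02,0],[0,0,0],1],[[-0.005,0.02,0],[0,0,0],1],[[-0.005,0.02,0],[0,0,0],1]]' | sed -n '2p;4p'
python3 - <<'E'
from h import *
look("i")
E
```

```text
position: [477.3, -55.7, 85.2]
contact_force: [-0.9, -1.2, 1.3]
position: [476.4, -53.6, 85.2]
contact_force: [1.4, -1.1, -0.8]
position: [475.7, -51.6, 85.1]
contact_force: [0.5, -1.9, -0.4]
position: [475.1, -49.7, 85.2]
contact_force: [-0.9, -2.6, -0.2]
[475.0896118  -49.6843094   85.16103533] [-0.85403991 -2.60995306 -0.18119538]
nut 99.49593646190515 (502.0356140136719, -45.77166748046875) (9.760330200195312, 51.61346435546875) wing mould deg 167.05647354125978
lid 65.66842791953178
```

```bash
python3 -m jog '[[[0,0.02,0],[0,0,0],1],[[0,0.02,0],[0,0,0],1],[[0,0.02,0],[0,0,0],1]]' | sed -n '2p;4p'
python3 -m jog '[[[0,0.02,0],[0,0,0],1],[[0,0.02,0],[0,0,0],1],[[0,0.02,0],[0,0,0],1]]' | sed -n '2p;4p'
python3 -m jog '[[[0.005,0.02,0],[0,0,0],1],[[0.005,0.02,0],[0,0,0],1],[[0.005,0.02,0],[0,0,0],1]]' | sed -n '2p;4p'
```

```text
position: [475.0, -47.7, 85.1]
contact_force: [-0.2, -3.1, 0.3]
position: [474.9, -45.8, 85.0]
contact_force: [-0.6, -4.9, 0.2]
position: [474.6, -45.0, 85.0]
contact_force: [-0.1, -9.9, -0.3]
```

Run:
```python
from h import *
look("j")
```

```text
[474.60614161 -44.99667899  84.97139584] [-0.06540381 -9.91607094 -0.27265396]
nut 99.14615719443495 (501.60369873046875, -45.777488708496094) (10.316843032836914, 52.26593780517578) wing mould deg 155.74362258911134
lid 65.52504493423368
```

The force rose to about 10 N with little motion, so the nut is at the stop. I'll back off, lift clear and check.

```bash
python3 -m jog '[[[-0.03,-0.06,0],[0,0,0],1],[[-0.05,-0.1,0],[0,0,0],1],[[-0.05,-0.1,0.4],[0,0,0],1],[[-0.1,-0.1,0.8],[0,0,0],1],[[-0.2,0,1],[0,0,0],1],[[-0.2,0,1],[0,0,0],1],[[-0.2,0,1],[0,0,0],1]]'
python3 -m jog '[[[0,0.1,0.4],[0,0,0],1],[[0,0.1,0.8],[0,0,0],1],[[0,0.1,0.8],[0,0,0],1],[[0,0.1,0.8],[0,0,0],1],[[0,0.1,0.8],[0,0,0],1]]'
python3 - <<'E'
from h import *
look("k")
im=dict(np.load("pics/k.npz"));L=cloud(im).reshape(-1,3);L=L[(L[:,2]>60)&(L[:,2]<72)&(abs(L[:,0]-501)<120)&(abs(L[:,1]+45)<120)];print(cv2.minAreaRect(L[:,:2].astype(np.float32)))
E
```

```text
clock: 14.05
position: [455.8, -43.1, 185.4]
ee_rot: [0.981, -0.193, 0.001, -0.001]
contact_force: [-0.8, -1.2, 0.2]
gripper_width: 0.0
grasp_force: 0.0
clock: 14.55
position: [454.9, -33.8, 263.2]
ee_rot: [0.981, -0.194, -0.002, 0.001]
contact_force: [0.1, -1.2, -0.4]
gripper_width: -0.0
grasp_force: 0.0
[454.92663121 -33.77098218 263.17022521] [ 0.09425643 -1.17245142 -0.44848024]
nut 99.21542687570941 (502.0158996582031, -45.47309494018555) (9.712639808654785, 54.998146057128906) wing mould deg 169.55588989257814
lid 65.53718010606543
((500.8914489746094, -45.26819610595703), (156.63758850097656, 136.23309326171875), 67.54696655273438)
```

View pics/k.png

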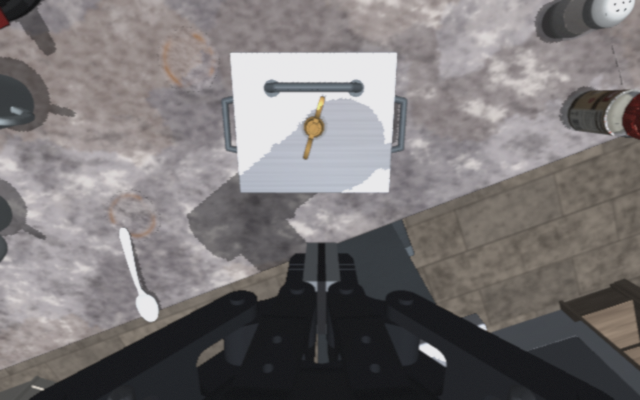

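The mould is unmoved, at (501,−45) with yaw −22°. The lid top is at 66 mm above the worktop, so it is closed, and the total turn of about 8.3 rad matches the lid drop. The arm is clear.

```bash
python3 -c "
from bench import *
print(job_done())"
```

```text
the job is handed in; nothing more can be done
None
```

The wing nut is screwed down to its stop and the lid is closed on the rim; the mould didn't move, nothing else was touched, and the arm finished clear at about 15 s of the 67 s allowed.

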